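# Try the thumb latch of the spacer tub

### The arm

A 6-joint arm with a two-finger parallel gripper is mounted at the origin on the work surface. World frame = base frame: x ahead of the robot, y to its left, z up, the work surface at z = 0. Lengths are in m, angles in rad, forces in N, time in s.
With the tool pointing down it reaches from about 0.35 to 0.775 m from the base axis. Payload 7.3 kg.
Tool frame: the origin (TCP) lies at the very end of the fingers, on their centre line; the grasp point (between the pads) lies grasp_offset behind it (grasp_offset is the distance from the TCP to the grasp point, in m); z points along the fingers, y is the direction in which the jaws open and shut (so a half turn about z gives the same grasp; the last joint's range is limited). The gripper opens to 92 mm and grips with 3 to 60 N. Pads are 19 mm wide; open, the fingers measure 130 mm over their backs; the gripper's body (75 mm by 190 mm) begins 47 mm behind the grasp point.
Start: joints at [-1.358, 0.342, 1.524, -0, 1.275, -0.146], TCP at [0.184, -0.492, 0.187] pointing down, gripper open.
Joint ranges: [-2.53, 2.53], [-0.77, 2.02], [0.04, 2.7], [-1, 4.14], [0.28, 2.66], [-3.11, 3.11]. Speed limits (rad/s): [2.57, 2.57, 3.14, 3.14, 3.14, 3.14].

### API

Orientations are given as a rotation vector (axis times angle).
In Python, from workcell import * gives the robot as it stands.
- The arm moves only by the tool move_arm, never from a script. Its arguments are lists of equal length, an entry for each row: "gripper": the opening, from 0 (shut) to 1 (fully open); "dp": the shift along the tool's x, y, z in m, a list of three; "roll": the turn about the tool's z in rad. A call has 1 to 20 rows; each row is the pose to reach, as a shift and turn from the pose measured when the call began, along the tool's axes at that moment; what a row does not reach only later rows make up. A row lasts 1/12 s, in which the tool goes at most 41.7 mm and 7.16 degrees, less where a joint would pass 70% of its speed; a pose out of reach is approached as far as the arm can. A call with a gripper value outside its range is refused whole. The fingers move at their own pace and stop on an object; "squeeze" is the grip in N (left out, the last holds). Time passes only in rows, so rows that repeat a pose let the fingers close. It gives the time, the measured TCP pose, the force and the opening at its end, in the units of the state.
- observe(): the state, without advancing time (a new reading comes with each control period).
- read_camera(name): name is "scene" or "top" or "wrist"; returns a dict with "color" (480x640x3 uint8, red, green, blue), "range_z" (480x640 float32, m along the optical axis (not along the pixel's ray), 0 where there is no reading), "fx", "fy", "cx", "cy" (pixels), "R" (3x3) and "t" (3): a world point X has camera coordinates R X + t; the wrist camera has in their place "mount" (4x4, takes a point from camera to tool coordinates, whose origin is the TCP and whose axes are the flange's). Camera axes: x right, y down, z forward; pixel columns grow to the right and rows downward; lengths in m; the calibration is good to about 2 mm. A picture is of the moment at which its call begins: read the wrist's pose just before it.
- finish_job(): hands the job in, once; it reports no verdict.
The state is a dict: "clock": time; "joint_positions": joint angles; "joint_vel": joint speeds; "joint_torque": joint torques, N m; "tcp_pos": TCP position; "ee_rot": TCP orientation; "ft_force": force on the tool from outside, world axes, zero at the start; "ft_torque": the same for the moment, N m; "opening": finger opening in m.
Only numpy, scipy, OpenCV 4.12 (cv2) and the standard library are available. Lean on these libraries where they do the work, as an engineer would, in place of code of your own. Each camera call takes 0.05 s, during which the arm holds its last target.

### The job

Check that the catch of the tall square spacer tub still works before it is carried off: press its thumb latch so that the sprung lid pops fully open, then push the lid down until it snaps shut and stays shut on its own. Do not open the long low case beside it, which has the same kind of latch.

Things in the scene. Friction and masses are not known exactly. Their poses are not given: they have to be found in the camera images.
- tub: Grey plastic spacer tub, square plan 110 x 110 mm, 88 mm tall with lid shut; fixed, cannot slide or tip. Origin: centre of its underside. x runs from the latch wall (-x, roughly facing the robot) to the hinge wall (+x), y along the hinge, z up. Lid: flat plate 110 x 110 x 8 mm on top, hinge line at x = +55 mm, 80 mm up, free edge at x = -55 mm with a 9 mm lip.
- tub_button (a point): Top centre of the tub's thumb latch: round grey button 28 mm across, facing up, at tub x = -106 mm, y = 0, 72 mm up. Press straight down: lets the lid go after about 5 mm; 12 mm in all to a stop, about 4 N; springs back. The latch hook stands 34 mm behind this point (towards the lid), up to 100 mm high, and leans 10 mm to the button when pressed.
- tub_lid (a joint): Hinge of the tub's lid: 0 shut (latched 0 to 0.03), 0.9 rad fully open. Let go, it springs to 0.9 in about 0.5 s: free edge then 170 mm up, still over the tub, to be pushed down from above on its outer face. Takes 1 N at the free edge, in the last 10 mm about 6 N (twice that half-way to the hinge) to snap under the hook; not snapped, it springs open again.
- case_lid (a joint): Lid hinge of the other box, to be left shut: a long low case of the same grey plastic, 110 x 190 mm, 50 mm tall, with the same latch and lid, on the other side (left or right) of the table. 0 shut (latched 0 to 0.03), 0.9 rad fully open.
There are look-alikes about, which are no part of the job. Leave any blue look-alike of the tub alone.

How it is judged:
On the way:
1. the tub's lid has popped open (value of joint tub_lid above 0.75 rad), for 0.2 s.
At the end, for the whole second after the job is handed in: The tub's lid is shut again and held by its latch (hinge below 0.05 rad, at rest), and the long low case is shut (below 0.05 rad) (value of joint each of tub_lid, case_lid below 0.05 rad and velocity of joint tub_lid below 0.05 rad/s); the robot touches nothing.
It fails at once if the long low case is opened (its lid above 0.15 rad) (value of joint case_lid above 0.15 rad).
It also fails if it takes over 38 s, if anything falls off the work surface, if the arm or the gripper's body presses on something with over 40 N, if the wrist force passes 120 N, or if a joint passes its speed limit or range.

## Working session

There is one attempt and no reset: what is moved stays moved. The work goes in short steps, Python scripts to look and compute and a tool call to move; the robot and the scene stay as the last step left them, time stands still between calls to the robot, and variables do not carry over. Pictures are saved under pics/ and viewed, and the job is handed in when it is done.

Besides the shell and the picture viewer there is one more tool, called after "Request:" as name(argument=value, ...), one argument or row to a line, values as JSON. move_arm: Moves the arm, as the interface text tells. Its arguments: {"type":"object","properties":{"gripper":{"type":"array"},"dp":{"type":"array"},"roll":{"type":"array"},"squeeze":{"type":"number"}},"required":["gripper","dp","roll"]}

```bash
mkdir -p pics; ls; cat > h.py <<'E'
from workcell import *
import numpy as np, cv2
def save(n,c): cv2.imwrite('pics/'+n+'.png',c['color'][:,:,::-1])
def world(c,u,v,z=None):
    R=np.array(c['R']);t=np.array(c['t'])
    d=np.array([(u-c['cx'])/c['fx'],(v-c['cy'])/c['fy'],1.0])
    o=-R.T@t; w=R.T@d
    s=c['range_z'][int(v),int(u)] if z is None else (z-o[2])/w[2]
    return o+w*s
E
python3 - <<'E'
from h import *
import pickle
s=observe();print({k:np.round(v,3).tolist() for k,v in s.items()})
d={}
for n in('scene','top'):
    c=read_camera(n);save(n+'1',c);d[n]=c;print(n,c['fx'],(-np.array(c['R']).T@c['t']).round(3))
pickle.dump(d,open('c1.pkl','wb'))
E
```

```text
pics
{'clock': 0.0, 'joint_positions': [-1.358, 0.343, 1.525, 0.0, 1.275, -0.146], 'joint_vel': [-0.0, -0.0, 0.001, -0.0, -0.0, -0.0], 'joint_torque': [0.0, -43.124, -24.423, 0.072, 0.056, -0.0], 'tcp_pos': [0.184, -0.491, 0.186], 'ee_rot': [-3.09, -0.56, 0.0], 'ft_force': [-0.597, 0.632, -0.151], 'ft_torque': [-0.001, -0.007, -0.003], 'opening': 0.092}
scene 436.5748171386824 [ 0.932 -0.425  0.865]
top 437.58245743259033 [0.372 0.06  1.116]
```

View pics/scene1.png

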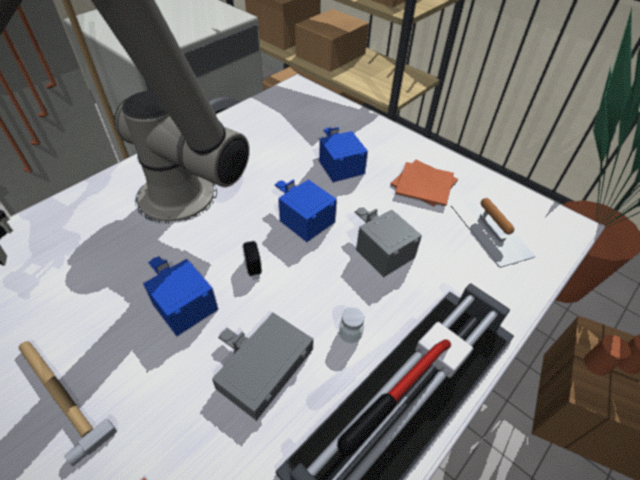

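View pics/top1.png

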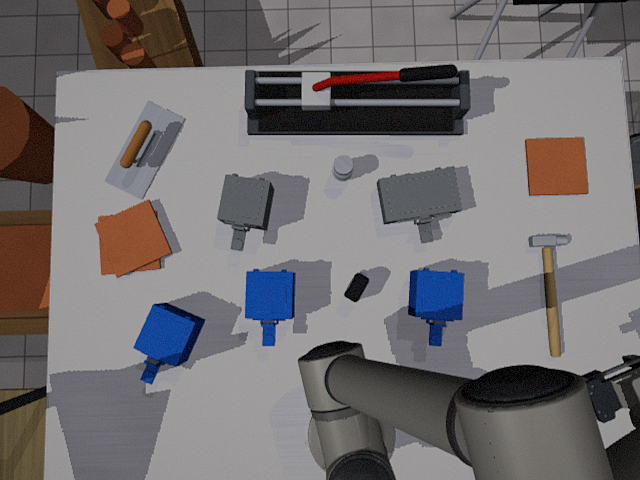

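The grey square tub is at about (246,202) in the top view, with its latch at (238,237). The long case is at about (418,196), on the robot's right. The three blue boxes are look-alikes.

```bash
python3 - <<'E'
from h import *
import pickle
d=pickle.load(open('c1.pkl','rb'))
c=d['top'];im=c['color']
cv2.imwrite('pics/top1z.png',cv2.resize(im[165:260,205:290,::-1],None,fx=7,fy=6.3,interpolation=cv2.INTER_CUBIC))
s=d['scene']['color'];cv2.imwrite('pics/sc1z.png',cv2.resize(s[195:285,345:430,::-1],None,fx=7,fy=6.5,interpolation=cv2.INTER_CUBIC))
# height map from range over ROI
R=np.array(c['R']);t=np.array(c['t'])
v,u=np.mgrid[0:480,0:640];z=c['range_z']
P=np.stack([(u-c['cx'])/c['fx']*z,(v-c['cy'])/c['fy']*z,z],-1)
W=(P-t)@R
roi=np.zeros(z.shape,bool);roi[165:260,205:290]=1
m=roi&(W[...,2]>0.083)&(W[...,2]<0.095)&(z>0)
n,l,st,ce=cv2.connectedComponentsWithStats(m.astype(np.uint8))
for k in range(1,n):
  if st[k,4]>15: 
    p=W[l==k]; r=cv2.minAreaRect(p[:,:2].astype(np.float32)*1000)
    print(st[k],p.mean(0).round(4),r)
m=roi&(W[...,2]>0.055)&(W[...,2]<0.12)&(v>226)&(z>0)
for vv in range(222,252): print(vv,[(int(1000*W[vv,uu,2])) for uu in range(228,250)])
for q in ((238,240),(240,245)): print(q,W[q[1],q[0]])
E
```

```text
[ 217  173   54   54 2152] [0.5735 0.2412 0.0887] ((572.6177368164062, 242.1813201904297), (111.10893249511719, 125.1579360961914), 79.44454193115234)
222 [75, 76, 76, 77, 76, 76, 73, 89, 88, 89, 90, 92, 88, 88, 85, 88, 84, 89, 88, 87, 86, 89]
223 [12, 17, 71, 77, 73, 77, 86, 90, 86, 93, 87, 86, 87, 87, 85, 89, 81, 77, 75, 83, 90, 88]
224 [0, -4, 0, -1, 73, 72, 93, 91, 88, 87, 91, 90, 89, 90, 85, 88, 88, 72, 76, 73, 74, 73]
225 [-1, 0, -1, 0, 97, 98, 98, 95, 94, 92, 91, 93, 92, 92, 90, 92, 87, 75, 79, 75, 76, 75]
226 [-1, 0, -3, 98, 98, 102, 101, 102, 100, 100, 100, 100, 90, 93, 89, 97, 85, 4, 12, 17, 65, 72]
227 [0, -1, -3, 98, 106, 97, 100, 97, 100, 99, 100, 100, 96, 98, 101, 99, 99, -1, 2, 2, 67, 65]
228 [1, 0, 0, 2, -5, 87, 93, 93, 98, 99, 98, 100, 98, 100, 98, 102, 95, 82, 0, 71, 65, 65]
229 [2, -6, 1, -1, -5, -2, 65, 71, 71, 78, 84, 86, 87, 90, 97, 100, 92, 78, 68, 69, 72, 61]
230 [1, -2, 0, 2, -1, -1, 69, 70, 69, 66, 68, 68, 66, 67, 74, 77, 82, 81, 67, 53, 63, 59]
231 [2, 0, 0, 0, 2, 0, 71, 70, 69, 69, 69, 70, 70, 68, 70, 68, 69, 67, 59, 1, 1, 0]
232 [0, 1, 3, -2, -1, 0, 65, 6
[... 1104 characters left out ...]
 0, -1, 1, 0]
245 [-1, 0, 0, 71, 70, 69, 74, 71, 74, 69, 69, 68, 76, 67, 71, 68, 0, 2, -4, 0, -1, -1]
246 [0, 2, 0, 69, 70, 71, 67, 72, 71, 71, 72, 72, 69, 68, 71, 65, -1, 2, -3, -2, 0, 0]
247 [-2, 0, 0, 69, 69, 71, 74, 71, 70, 72, 70, 70, 70, 67, 67, 63, 0, -1, -1, 2, 0, 0]
248 [0, 0, -2, 66, 70, 68, 70, 69, 70, 73, 70, 69, 71, 68, 70, 0, 1, 0, 0, 3, 1, 1]
249 [1, 1, 3, 0, 0, -1, 68, 69, 69, 72, 68, 69, 69, 69, 68, 0, 0, -3, -1, 2, 0, 1]
250 [-4, -3, 1, -1, -1, -1, -2, 5, -2, -2, -2, -2, 66, 67, 69, -1, -4, 4, 0, -1, 0, 0]
251 [-3, 0, 0, 2, 0, 1, 0, 1, 3, -1, -1, -1, -1, -5, -1, 0, 0, 1, -1, 2, 0, 2]
(238, 240) [0.47938743 0.25875027 0.07096432]
(240, 245) [0.46672272 0.25305308 0.07644134]
```

```bash
sleep 1
```

```text
(no output)
```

View pics/top1z.png

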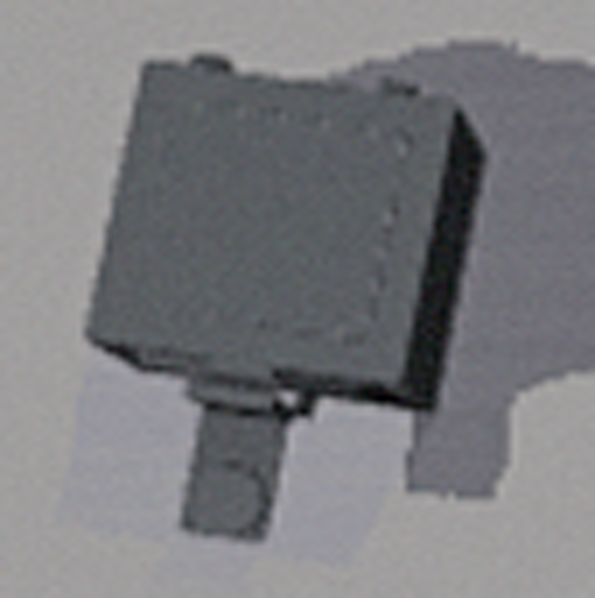

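View pics/sc1z.png

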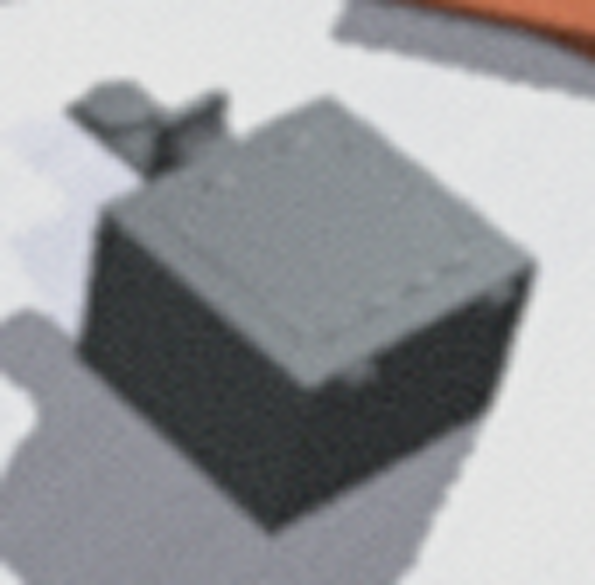

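The top zoom shows the round button at (227,497), which is pixel (237.4,243.9). The lid corners are at zoom (143,65), (455,105), (405,385) and (90,340). I'll check these against the given sizes.

```bash
python3 - <<'E'
from h import *
import pickle
d=pickle.load(open('c1.pkl','rb'));c=d['top'];s=d['scene']
q=lambda x,y:(205+x/7-.4,165+y/6.3-.4)
b=world(c,*q(227,497),z=.072);print('button',b)
C=[world(c,*q(*p),z=.088) for p in((143,65),(455,105),(405,385),(90,340))]
C=np.array(C);print(C.round(4),[np.linalg.norm(C[i]-C[(i+1)%4]).round(4) for i in range(4)])
ctr=C.mean(0);print('ctr',ctr,'b->ctr',np.linalg.norm((ctr-b)[:2]),'yaw from button',np.arctan2(*(ctr-b)[1::-1]))
ax=(C[0]+C[1]-C[2]-C[3]);print('yaw edges',np.arctan2(ax[1],ax[0]), np.arctan2(-(C[1]-C[0]+C[2]-C[3])[0],-(C[1]-C[0]+C[2]-C[3])[1])) 
print('scene button',world(s,345+118/7-.4,195+103/6.5-.4,z=.072))
S=np.array([world(s,345+x/7-.4,195+y/6.5-.4,z=.088) for x,y in((105,210),(328,97),(533,262),(308,387))]);print(S.round(4),S.mean(0))
st=observe();import scipy.spatial.transform as T
R=T.Rotation.from_rotvec(st['ee_rot']).as_matrix();print(R.round(3));print('delta tool',R.T@(b-st['tcp_pos']), st['tcp_pos'],st['clock'])
E
```

```text
button [0.47094965 0.2609546  0.072     ]
[[0.6349 0.2851 0.088 ]
 [0.6166 0.1788 0.088 ]
 [0.5101 0.1973 0.088 ]
 [0.53   0.3037 0.088 ]] [np.float64(0.1079), np.float64(0.1082), np.float64(0.1082), np.float64(0.1066)]
ctr [0.57290215 0.24122998 0.088     ] b->ctr 0.10384301347988778 yaw from button -0.19110766008001162
yaw edges -0.17408379164852625 0.17786120357921847
scene button [0.47278766 0.26315799 0.072     ]
[[0.5153 0.201  0.088 ]
 [0.5352 0.3054 0.088 ]
 [0.6396 0.2836 0.088 ]
 [0.6198 0.18   0.088 ]] [0.57747903 0.24251004 0.088     ]
[[ 0.936  0.351 -0.   ]
 [ 0.351 -0.936  0.001]
 [ 0.    -0.001 -1.   ]]
delta tool [ 0.5324967  -0.60342535  0.11540703] [ 0.1842783  -0.49117357  0.18652695] 0.1
```

```bash
cat >> h.py <<'E'
from scipy.spatial.transform import Rotation as Ro
ctr=np.array([.575,.242,0]);yaw=-.178
def tub(x,y,z): return ctr+np.array([x*np.cos(yaw)-y*np.sin(yaw),x*np.sin(yaw)+y*np.cos(yaw),z])
def rel(p):
    s=observe();R=Ro.from_rotvec(s['ee_rot']).as_matrix();return (R.T@(np.array(p)-s['tcp_pos'])).round(4)
def rollneed():
    R=Ro.from_rotvec(observe()['ee_rot']).as_matrix();return np.arctan2(R[1,0],R[0,0])-yaw
E
python3 - <<'E'
from h import *
try: print(grasp_offset)
except Exception as e: print(e)
print(rel([.42,-.1,.25]),rel(tub(-.107,0,.15)),tub(-.107,0,.15),rollneed())
E
```

```text
0.0188
[ 0.3581 -0.2836 -0.063 ] [ 0.5313 -0.604   0.0374] [0.46969062 0.26094558 0.15      ] 0.5367865608819291
```

Request:
move_arm(
  gripper=[0,0,0,0,0,0,0,0,0,0,0,0,0,0,0,0,0,0,0,0],
  dp=[
    [0.03,-0.024,-0.006],
    [0.06,-0.048,-0.012],
    [0.09,-0.072,-0.02],
    [0.12,-0.095,-0.025],
    [0.15,-0.12,-0.03],
    [0.18,-0.143,-0.035],
    [0.21,-0.166,-0.04],
    [0.24,-0.19,-0.045],
    [0.27,-0.214,-0.05],
    [0.3,-0.238,-0.055],
    [0.33,-0.262,-0.06],
    [0.358,-0.284,-0.063],
    [0.375,-0.32,-0.06],
    [0.392,-0.355,-0.055],
    [0.41,-0.39,-0.05],
    [0.428,-0.425,-0.045],
    [0.446,-0.46,-0.04],
    [0.464,-0.495,-0.03],
    [0.482,-0.53,-0.02],
    [0.5,-0.56,-0.01],
  ],
  roll=[0.03,0.06,0.09,0.12,0.15,0.18,0.21,0.24,0.27,0.3,0.33,0.36,0.39,0.42,0.45,0.48,0.5,0.52,0.537,0.537],
  squeeze=10,
)

```text
clock: 1.77
tcp_pos: [0.4551, 0.2112, 0.1968]
ee_rot: [-3.128, 0.279, 0.001]
ft_force: [1.2, -0.6, 0.1]
opening: 0.0004
```

```bash
python3 - <<'E'
from h import *
print(rel(tub(-.107,0,.11)),rollneed(),observe()['ft_force'],observe()['joint_positions'])
E
```

```text
[ 0.0056 -0.0514  0.0868] -0.00023947131633855756 [ 1.20408427 -0.63065685  0.07611616] [2.80493552e-01 2.91623675e-01 1.56968258e+00 1.69475972e-03
 1.28055389e+00 2.02904476e+00]
```

Request:
move_arm(
  gripper=[0,0,0,0,0,0],
  dp=[
    [0.003,-0.03,0.02],
    [0.0056,-0.0514,0.045],
    [0.0056,-0.0514,0.07],
    [0.0056,-0.0514,0.0868],
    [0.0056,-0.0514,0.0868],
    [0.0056,-0.0514,0.0868],
  ],
  roll=[0,0,0,0,0,0],
)

```text
clock: 2.27
tcp_pos: [0.4691, 0.2608, 0.1094]
ee_rot: [-3.129, 0.279, 0.005]
ft_force: [-0.3, -0.2, 0.6]
opening: 0.0004
```

```bash
python3 - <<'E'
from h import *
print(observe()['tcp_pos'],tub(-.107,0,.11))
c=read_camera('wrist');save('w1',c)
E
```

```text
[0.46906223 0.26075242 0.10935621] [0.46969062 0.26094558 0.11      ]
```

View pics/w1.png

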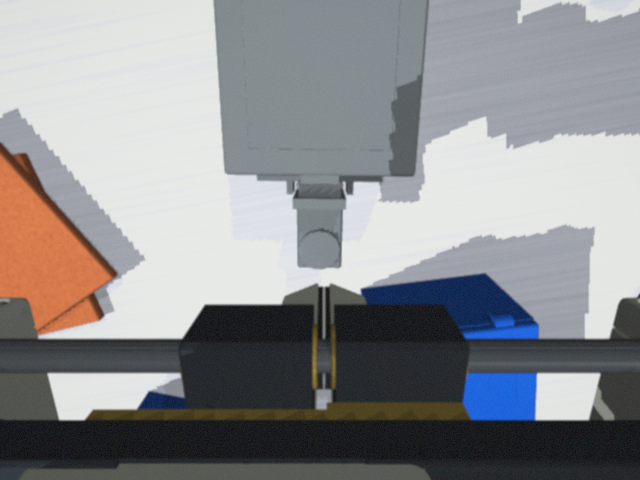

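The wrist view shows the button at (320,249), the hook at (320,200) and the fingers on the same centre line. I'll check its position numerically before pressing.

```bash
python3 - <<'E'
from h import *
s=observe();c=read_camera('wrist');M=np.array(c['mount']);R=Ro.from_rotvec(s['ee_rot']).as_matrix()
d=R@M[:3,:3]@np.array([(320-c['cx'])/c['fx'],(249-c['cy'])/c['fy'],1]);o=R@M[:3,3]+s['tcp_pos']
p=o+d*(.072-o[2])/d[2];print(p,tub(-.106,0,.072),rel(p),c['range_z'][249,320])
E
```

```text
[0.4709836  0.26378117 0.072     ] [0.47067482 0.26076852 0.072     ] [-0.0001 -0.0027  0.0393] 0.2489335
```

Request:
move_arm(
  gripper=[0,0,0,0,0,0],
  dp=[
    [0,-0.002,0.02],
    [0,-0.002,0.032],
    [0,-0.002,0.038],
    [0,-0.002,0.042],
    [0,-0.002,0.045],
    [0,-0.002,0.046],
  ],
  roll=[0,0,0,0,0,0],
)

```text
clock: 2.87
tcp_pos: [0.4714, 0.2631, 0.0658]
ee_rot: [-3.126, 0.28, -0.003]
ft_force: [0.2, 0.8, 1.3]
opening: 0.0006
```

```bash
python3 - <<'E'
from h import *
print(observe()['clock'],observe()['tcp_pos'],observe()['ft_force'])
for n in('scene','wrist'):save(n+'2',read_camera(n))
E
```

```text
2.8667 [0.47140799 0.26311941 0.06582763] [0.21523125 0.78108833 1.29862594]
```

View pics/scene2.png

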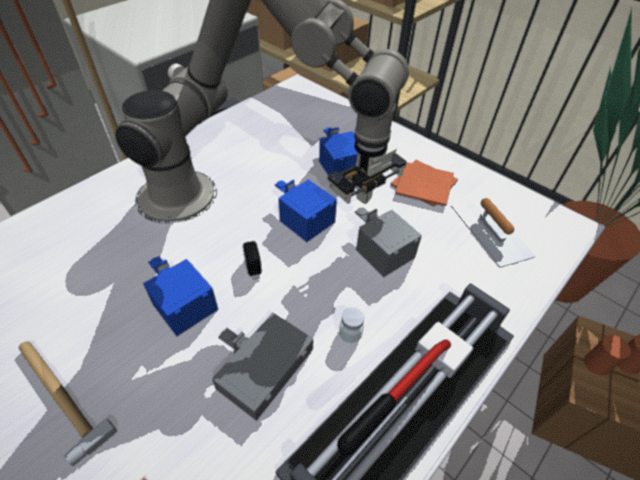

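The lid is still shut in this view. The fingers are on the button with only about 1.3 N, so I'll press further and hold.

Request:
move_arm(
  gripper=[0,0,0,0,0,0],
  dp=[
    [0,0,0.002],
    [0,0,0.004],
    [0,0,0.005],
    [0,0,0.005],
    [0,0,0.005],
    [0,0,0.005],
  ],
  roll=[0,0,0,0,0,0],
)

```text
clock: 3.47
tcp_pos: [0.4714, 0.2632, 0.0609]
ee_rot: [-3.126, 0.28, -0.003]
ft_force: [0.3, 1.4, 0.1]
opening: 0.0003
```

```bash
python3 - <<'E'
from h import *
print(observe()['clock'],observe()['tcp_pos'],observe()['ft_force'])
for n in('scene','wrist'):save(n+'3',read_camera(n))
E
```

```text
3.4667 [0.47135683 0.26320049 0.06087614] [0.30127552 1.37579783 0.09181313]
```

View pics/scene3.png

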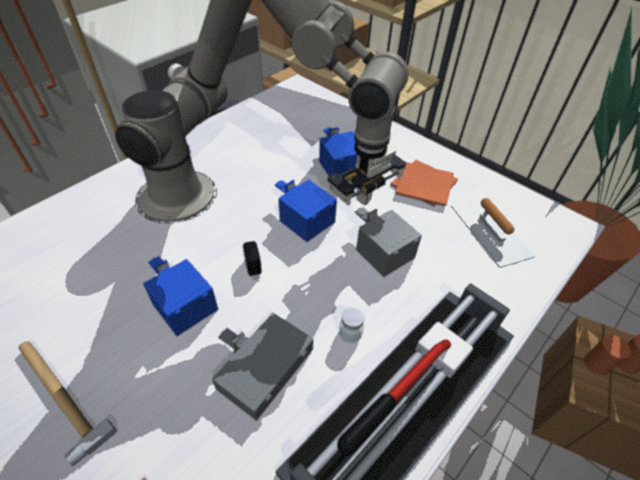

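View pics/wrist3.png

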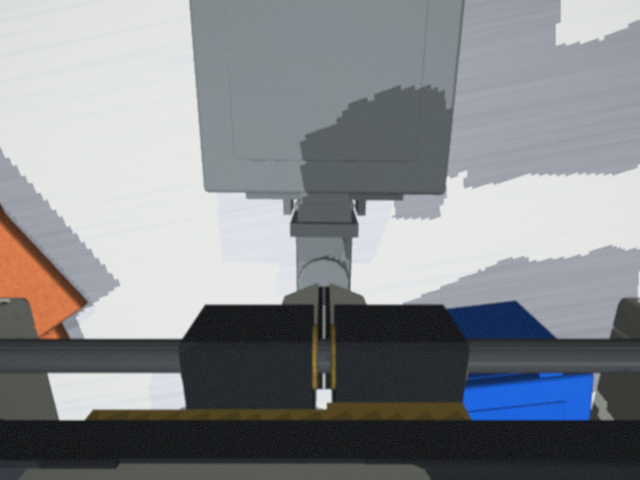

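```bash
python3 - <<'E'
from h import *
s=observe();p=s['tcp_pos'];print(p)
for n in('scene','top'):
    c=read_camera(n);
    for P in (p,tub(-.106,0,.072)):
        q=np.array(c['R'])@P+c['t'];print(n,q[0]/q[2]*c['fx']+c['cx'],q[1]/q[2]*c['fy']+c['cy'])
    x,y=(325,150) if n=='scene' else (200,190)
    cv2.imwrite('pics/z4%s.png'%n,cv2.resize(c['color'][y:y+100,x:x+100,::-1],None,fx=6,fy=6,interpolation=cv2.INTER_CUBIC))
c=read_camera('wrist');M=np.linalg.inv(np.array(c['mount']));
for P in(np.zeros(3),rel(tub(-.106,0,.072))):
    q=M[:3,:3]@P+M[:3,3];print('tcp in wrist',q,q[:2]/q[2]*c['fx']+[c['cx'],c['cy']])
E
```

```text
[0.47135678 0.26320971 0.06088446]
scene 360.63142483642315 213.21735758453792
scene 360.2464761210359 210.51310841004067
top 236.98325781053825 243.7554252461955
top 237.10732834266906 243.60109799122426
tcp in wrist [0.00056526 0.01755652 0.21198019] [324.54269501 271.53582623]
tcp in wrist [0.0030521  0.02101598 0.20142805] [329.25636091 279.65764817]
```

View pics/z4scene.png

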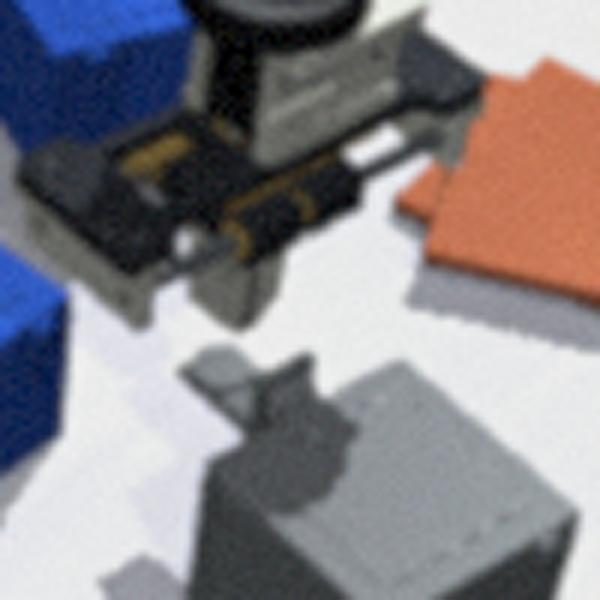

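View pics/z4top.png

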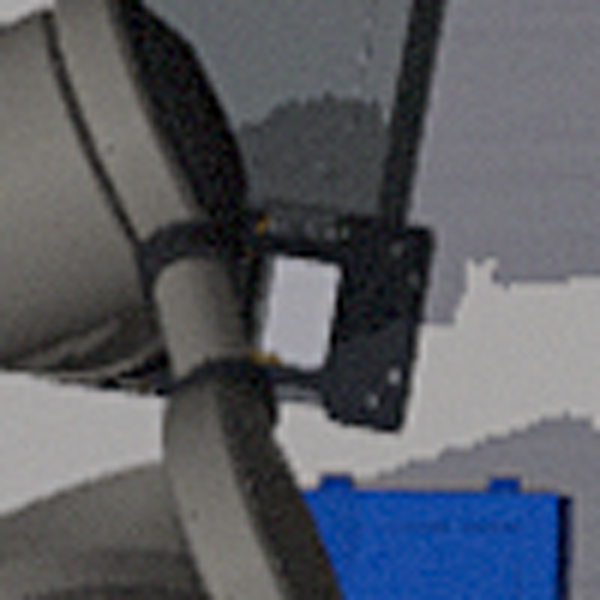

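The scene zoom shows the fingertip's end at about (365,204), clear above the button. The reported TCP projects to (361,213), so the two disagree. I'll measure the gap by range.

```bash
python3 - <<'E'
from h import *
s=observe();print(s['tcp_pos'],s['joint_positions'])
c=read_camera('scene')
for zx,zy in((240,310),(235,290),(260,290),(225,365),(215,370),(400,480),(330,430)):
    print((zx,zy),world(c,325+zx/6,150+zy/6).round(4))
w=read_camera('wrist');M=np.array(w['mount']);R=Ro.from_rotvec(s['ee_rot']).as_matrix()
for u,v in((323,275),(312,270),(300,50),(320,120),(305,296),(345,296),(200,260),(325,230)):
    z=w['range_z'][v,u];q=np.array([(u-w['cx'])/w['fx']*z,(v-w['cy'])/w['fy']*z,z]);t=M[:3,:3]@q+M[:3,3]
    print('wrist',(u,v),z.round(4),'tool',t.round(4),'world',(R@t+s['tcp_pos']).round(4))
print(M.round(4))
E
```

```text
[0.47136001 0.26319793 0.06088432] [3.66170253e-01 4.99955790e-01 1.65651894e+00 1.95823652e-03
 9.82181769e-01 2.11468356e+00]
(240, 310) [0.4851 0.2552 0.1165]
(235, 290) [0.4828 0.2528 0.1279]
(260, 290) [0.4863 0.2661 0.1213]
(225, 365) [0.4752 0.2647 0.0712]
(215, 370) [0.4743 0.2587 0.0718]
(400, 480) [0.5794 0.2462 0.0896]
(330, 430) [0.5419 0.2481 0.0906]
wrist (323, 275) 0.2004 tool [ 0.0026 -0.0008 -0.0114] world [0.474  0.2635 0.0723]
wrist (312, 270) 0.0 tool [ 0.0792 -0.0002 -0.1974] world [0.5489 0.2488 0.2584]
wrist (300, 50) 0.1521 tool [ 0.1077 -0.0099 -0.0295] world [0.579  0.2537 0.0906]
wrist (320, 120) 0.1601 tool [ 0.0808 -0.0019 -0.0293] world [0.5512 0.2506 0.0904]
wrist (305, 296) 0.1592 tool [ 0.0099 -0.0083 -0.0522] world [0.4824 0.2695 0.1131]
wrist (345, 296) 0.1585 tool [ 0.0102  0.0085 -0.0528] world [0.4797 0.2529 0.1137]
wrist (200, 260) 0.2755 tool [-0.0156 -0.0908  0.0615] world [ 4.723e-01  3.555e-01 -4.000e-04]
wrist (325, 230) 0.1658 tool [ 0.0347  0.0002 -0.0376] world [0.5054 0.2568 0.0985]
[[-1.300e-03 -9.556e-01 -2.947e-01  7.920e-02]
 [ 1.000e+00 -9.000e-04 -1.600e-03 -2.000e-04]
 [ 1.200e-03 -2.947e-01  9.556e-01 -1.974e-01]
 [ 0.000e+00  0.000e+00  0.000e+00  1.000e+00]]
```

The range readings agree. The button is at z ≈ 0.072, while the lowest visible finger points are at about 0.11, even though the reported TCP is at 0.061. Next I'll measure the real fingertip and body heights in the tool frame.

```bash
python3 - <<'E'
from h import *
s=observe();R=Ro.from_rotvec(s['ee_rot']).as_matrix()
c=read_camera('scene');z=c['range_z'];v,u=np.mgrid[0:480,0:640]
P=np.stack([(u-c['cx'])/c['fx']*z,(v-c['cy'])/c['fy']*z,z],-1);W=(P-np.array(c['t']))@np.array(c['R'])
T=(W-s['tcp_pos'])@R
for v0 in range(172,212,2):
    print(v0,[(uu,*(1000*T[v0,uu]).astype(int)) for uu in range(353,375,3) if z[v0,uu]>0 and T[v0,uu,2]<0.05])
m=(abs(T[...,0])<.06)&(abs(T[...,1])<.12)&(T[...,2]<-.02)&(T[...,2]>-.2)&(z>0)&(T[...,0]<0.03)
for a in range(-110,120,10):
    k=m&(abs(T[...,1]*1000-a)<5)
    if k.sum(): print('y',a,'lowest tool z',np.percentile(T[k][:,2],97).round(3),k.sum())
E
```

```text
172 [(353, np.int64(-17), np.int64(26), np.int64(-138)), (356, np.int64(-8), np.int64(24), np.int64(-143)), (359, np.int64(0), np.int64(22), np.int64(-147)), (362, np.int64(-1), np.int64(11), np.int64(-142)), (365, np.int64(9), np.int64(13), np.int64(-150)), (368, np.int64(20), np.int64(14), np.int64(-158)), (371, np.int64(28), np.int64(13), np.int64(-163)), (374, np.int64(30), np.int64(4), np.int64(-159))]
174 [(353, np.int64(-15), np.int64(27), np.int64(-134)), (356, np.int64(-12), np.int64(19), np.int64(-132)), (359, np.int64(0), np.int64(22), np.int64(-142)), (362, np.int64(10), np.int64(22), np.int64(-149)), (365, np.int64(13), np.int64(15), np.int64(-148)), (368, np.int64(21), np.int64(14), np.int64(-153)), (371, np.int64(26), np.int64(10), np.int64(-154)), (374, np.int64(29), np.int64(3), np.int64(-152))]
176 [(353, np.int64(-14), np.int64(26), np.int64(-128)), (356, np.int64(-10), np.int64(20), np.int64(-128)), (359, np.int64(-6), np.int64(15), np.int64(-128)), (362, np.int64(10), np.int64(21), np.int64(-142)), (365, np.int64(21), np.int64(23), np.int64(-151)), (368, np.int64
[... 5226 characters left out ...]
4, np.int64(39), np.int64(-5), np.int64(-39))]
y -100 lowest tool z -0.145 3
y -90 lowest tool z -0.145 33
y -80 lowest tool z -0.106 60
y -70 lowest tool z -0.122 27
y -60 lowest tool z -0.121 25
y -50 lowest tool z -0.121 31
y -40 lowest tool z -0.123 49
y -30 lowest tool z -0.128 54
y -20 lowest tool z -0.059 48
y -10 lowest tool z -0.05 76
y 0 lowest tool z -0.044 100
y 10 lowest tool z -0.057 255
y 20 lowest tool z -0.056 238
y 30 lowest tool z -0.104 134
y 40 lowest tool z -0.097 60
y 50 lowest tool z -0.021 58
y 60 lowest tool z -0.022 47
y 70 lowest tool z -0.025 88
y 80 lowest tool z -0.025 106
y 90 lowest tool z -0.026 251
y 100 lowest tool z -0.021 22
y 110 lowest tool z -0.023 18
```

The fingertips actually end about 42 mm behind the reported TCP. The body shows the same shift: it starts at -0.108, where 0.066 behind the TCP is specified. The true gap to the button is therefore about 32 mm, and I'll add this offset from here on. I'll descend under guard.

Request:
move_arm(
  gripper=[0,0,0,0,0,0],
  dp=[
    [0,0,0.015],
    [0,0,0.025],
    [0,0,0.03],
    [0,0,0.034],
    [0,0,0.036],
    [0,0,0.036],
  ],
  roll=[0,0,0,0,0,0],
)

```text
clock: 4.37
tcp_pos: [0.4705, 0.2631, 0.0245]
ee_rot: [-3.127, 0.28, 0.0]
ft_force: [-4.2, 0.2, 3.6]
opening: 0.0003
```

```bash
python3 - <<'E'
from h import *
print(observe()['clock'],observe()['tcp_pos'],observe()['ft_force'])
c=read_camera('scene');x,y=(325,150)
cv2.imwrite('pics/z5.png',cv2.resize(c['color'][y:y+100,x:x+100,::-1],None,fx=6,fy=6,interpolation=cv2.INTER_CUBIC))
E
```

```text
4.3667 [0.47049107 0.26309483 0.02451872] [-4.23717244  0.15815845  3.61150747]
```

View pics/z5.png

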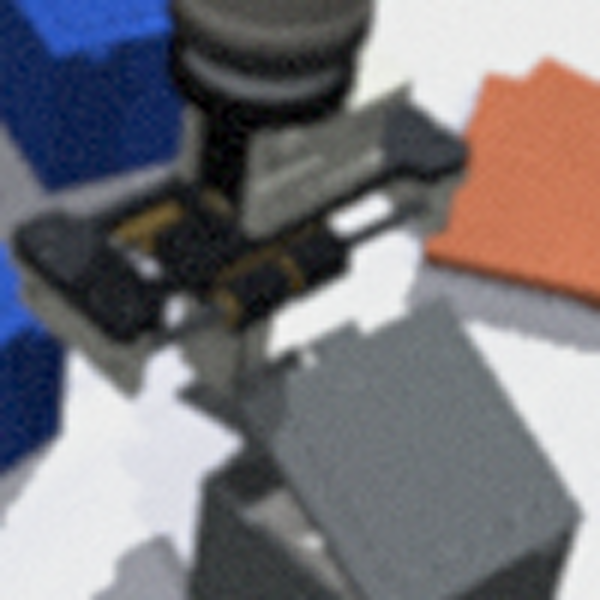

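The lid released at 3.6 N and is swinging up. I'll lift off and back away.

Request:
move_arm(
  gripper=[0,0,0,0,0,0,0,0,0,0],
  dp=[
    [0,0,0],
    [0,0,0],
    [-0.002,0,-0.02],
    [-0.01,0,-0.05],
    [-0.02,0,-0.08],
    [-0.02,0,-0.115],
    [-0.02,0,-0.15],
    [-0.02,0,-0.18],
    [-0.02,0,-0.2],
    [-0.02,0,-0.2],
  ],
  roll=[0,0,0,0,0,0,0,0,0,0],
)

```text
clock: 5.25
tcp_pos: [0.4539, 0.2673, 0.2302]
ee_rot: [-3.122, 0.28, -0.017]
ft_force: [-0.3, -0.7, 0.4]
opening: 0.0005
```

```bash
python3 - <<'E'
from h import *
s=observe();print(s['clock'],s['tcp_pos'],s['ft_force'])
c=read_camera('scene');save('s6',c);w=read_camera('wrist');save('w6',w)
x,y=(325,130)
cv2.imwrite('pics/z6.png',cv2.resize(c['color'][y:y+130,x:x+130,::-1],None,fx=4.6,fy=4.6,interpolation=cv2.INTER_CUBIC))
z=c['range_z'];v,u=np.mgrid[0:480,0:640]
P=np.stack([(u-c['cx'])/c['fx']*z,(v-c['cy'])/c['fy']*z,z],-1);W=(P-np.array(c['t']))@np.array(c['R'])
Rz=Ro.from_euler('z',yaw).as_matrix();T=(W-ctr)@Rz
k=(z>0)&(abs(T[...,1])<.045)&(abs(T[...,0])<.06)&(T[...,2]>.075)&(T[...,2]<.2)
p=T[k];f=np.polyfit(p[:,0],p[:,2],1);print(k.sum(),f,np.arctan(-f[0]),p[:,2].max(),p[:,0].min())
E
```

```text
5.25 [0.45393493 0.26731684 0.23020616] [-0.28260393 -0.71047455  0.390107  ]
1501 [-0.5580849   0.14229304] 0.5090292288157642 0.178503812384503 -0.059989342769812416
```

View pics/z6.png

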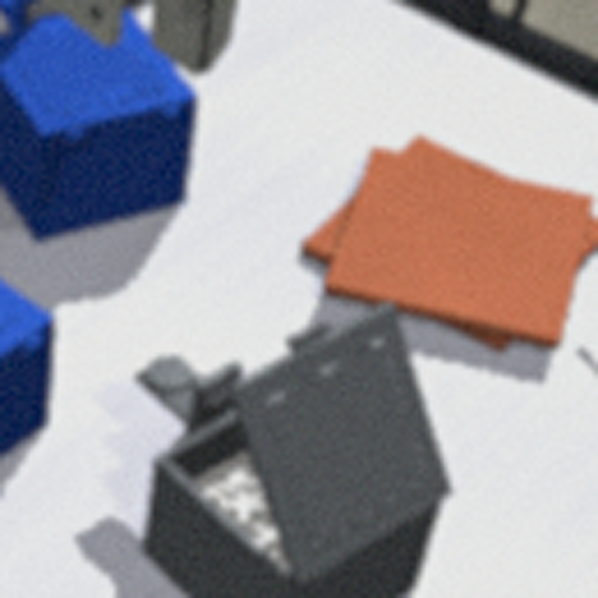

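```bash
cat >> h.py <<'E'
def lid():
    c=read_camera('scene');z=c['range_z'];v,u=np.mgrid[0:480,0:640]
    P=np.stack([(u-c['cx'])/c['fx']*z,(v-c['cy'])/c['fy']*z,z],-1);W=(P-np.array(c['t']))@np.array(c['R'])
    T=(W-ctr)@Ro.from_euler('z',yaw).as_matrix()
    m=(z>0)&(abs(T[...,1])<.05)&(T[...,0]>-.055)&(T[...,0]<.06)&(T[...,2]>.075)&(T[...,2]<.19)
    p=T[m];a=np.arctan2(p[:,2]-.08,.055-p[:,0]);r=np.hypot(p[:,2]-.08,.055-p[:,0])
    k=r>.06;a=a[k]-np.arcsin(.008/r[k])
    return c,np.median(a),np.percentile(a,[10,25,75,90]),p[:,2].max()
E
python3 - <<'E'
from h import *
c,*r=lid();print(r)
s=observe();print(s['clock'],s['tcp_pos'],rel(tub(-.045,0,.16)),rollneed())
E
```

```text
[np.float64(0.9090924137380686), array([0.87608813, 0.8941193 , 0.92272654, 0.9367039 ]), np.float64(0.17830590868340515)]
5.4 [0.45089524 0.26613618 0.22417839] [0.0814 0.0018 0.0642] -0.000868719299170595
```

The lid sits at about 0.91 rad, fully open. Next I'll compute the closing arc: finger on the outer face about 95 mm from the hinge, with tip z = reported z + 0.042.

```bash
python3 - <<'E'
from h import *
s=observe();print(s['tcp_pos'],s['ee_rot'])
print('above',rel(tub(.013,0,.2-.042)))
E
```

```text
[0.45089524 0.26613618 0.22417839] [-3.12709155e+00  2.80417242e-01 -5.05702906e-04]
above [0.1394 0.0018 0.0662]
```

Request:
move_arm(
  gripper=[0,0,0,0,0,0,0,0],
  dp=[
    [0.03,0.001,0],
    [0.065,0.002,0],
    [0.1,0.002,0.01],
    [0.13,0.002,0.03],
    [0.1394,0.002,0.05],
    [0.1394,0.002,0.0662],
    [0.1394,0.002,0.0662],
    [0.1394,0.002,0.0662],
  ],
  roll=[0,0,0,0,0,0,0,0],
)

```text
clock: 6.07
tcp_pos: [0.5866, 0.239, 0.1557]
ee_rot: [-3.129, 0.281, 0.006]
ft_force: [-0.3, 1.0, 0.2]
opening: 0.0005
```

```bash
python3 - <<'E'
from h import *
s=observe();print(s['tcp_pos'],tub(.013,0,.158),s['ft_force'])
for th in np.arange(.9,-.01,-.1):
    xc=55-95*np.cos(th)+8*np.sin(th);zc=80+95*np.sin(th)+8*np.cos(th)
    print(th.round(2),rel(tub((xc+11)/1000,0,zc/1000-.042)))
c,*r=lid();print(r);x,y=(325,100)
cv2.imwrite('pics/z7.png',cv2.resize(c['color'][y:y+180,x:x+150,::-1],None,fx=3.3,fy=3.3,interpolation=cv2.INTER_CUBIC))
E
```

```text
[0.58664304 0.23903112 0.15565129] [0.5877946 0.2396982 0.158    ] [-0.33886346  1.02016446  0.24905787]
0.9 [ 0.0014 -0.0009  0.0383]
0.8 [-0.0063 -0.0009  0.044 ]
0.7 [-0.0133 -0.0009  0.0504]
0.6 [-0.0196 -0.0008  0.0575]
0.5 [-0.0253 -0.0008  0.0652]
0.4 [-0.0301 -0.0008  0.0734]
0.3 [-0.034  -0.0008  0.0821]
0.2 [-0.0371 -0.0008  0.0911]
0.1 [-0.0393 -0.0008  0.1004]
0.0 [-0.0405 -0.0008  0.1098]
[np.float64(0.9100019395726261), array([0.8805988 , 0.89507318, 0.92541617, 0.9402164 ]), np.float64(0.17772657054957278)]
```

View pics/z7.png

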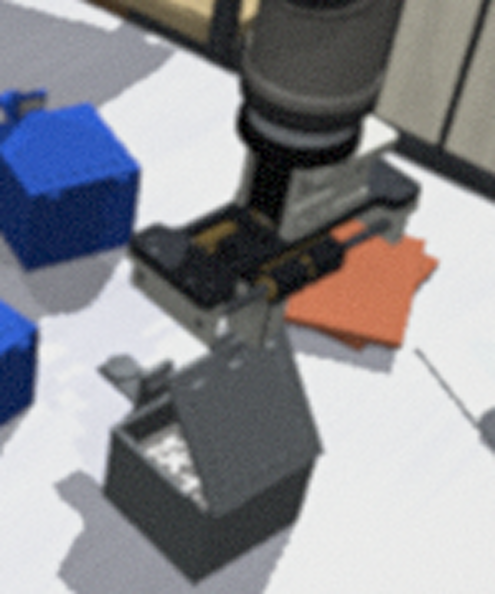

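```bash
python3 - <<'E'
from h import *
s=observe();c=read_camera('scene');z=c['range_z']
def pr(P):
    q=np.array(c['R'])@P+c['t'];return (q[:2]/q[2]*c['fx']+[c['cx'],c['cy']]).round(1)
p=s['tcp_pos'];print('tip',pr(p+[0,0,.042]),'lid edge mid',pr(tub(-.007,0,.171)))
inv=Ro.from_euler('z',yaw).as_matrix()
for v in range(190,214,2): print(v,[(u,*((world(c,u,v)-ctr)@inv*1000).astype(int).tolist()) for u in range(400,415,3)])
cv2.imwrite('pics/z8.png',cv2.resize(c['color'][165:235,370:440,::-1],None,fx=8,fy=8,interpolation=cv2.INTER_CUBIC))
E
```

```text
tip [400.1 199.8] lid edge mid [392.2 204.1]
190 [(400, 45, -50, 278), (403, 25, -14, 244), (406, 46, -31, 269), (409, 51, -29, 271), (412, 26, 15, 230)]
192 [(400, 22, -18, 239), (403, 26, -13, 239), (406, 25, -2, 232), (409, 25, 7, 228), (412, 25, 18, 222)]
194 [(400, 23, -19, 234), (403, 26, -12, 233), (406, 24, 0, 225), (409, 27, 6, 223), (412, -109, 207, 17)]
196 [(400, 23, -18, 228), (403, 26, -10, 226), (406, 25, 0, 220), (409, 27, 8, 216), (412, -102, 199, 18)]
198 [(400, 24, -18, 223), (403, 25, -8, 219), (406, 24, 3, 211), (409, 26, 12, 208), (412, -109, 211, 0)]
200 [(400, 25, -16, 217), (403, 26, -7, 212), (406, 25, 3, 206), (409, 1, 47, 164), (412, -104, 206, -2)]
202 [(400, 25, -15, 211), (403, 25, -5, 205), (406, 27, 3, 201), (409, 2, 47, 159), (412, 6, 54, 157)]
204 [(400, 0, 19, 165), (403, 25, -3, 198), (406, 1, 39, 155), (409, 6, 44, 156), (412, 8, 52, 154)]
206 [(400, 0, 20, 158), (403, 5, 24, 160), (406, 7, 32, 158), (409, 9, 42, 154), (412, 9, 53, 148)]
208 [(400, 6, 14, 160), (403, 7, 24, 155), (406, 9, 32, 153), (409, 11, 40, 150), (412, 13, 49, 146)]
210 [(400, 7, 14, 155), (403, 10, 21, 154), (406, 12, 30, 149), (409, 13, 40, 145), (412, 17, 46, 144)]
212 [(400, 10, 11, 152), (403, 12, 20, 148), (406, 15, 28, 146), (409, 15, 40, 140), (412, 19, 45, 140)]
```

View pics/z8.png

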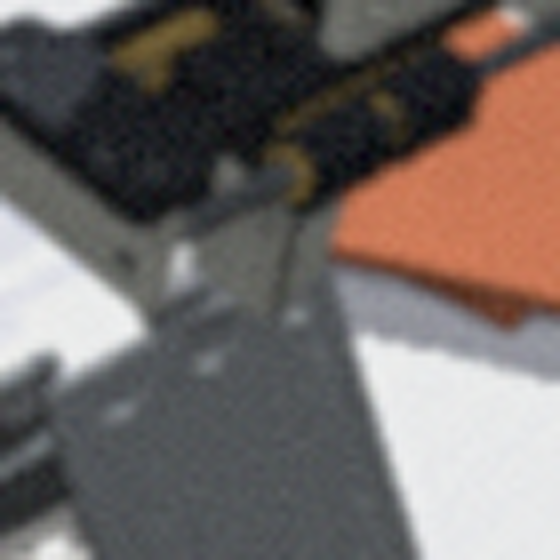

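The tip is above the lid's outer face, at z ≈ 0.198 with its front face at x ≈ +25 mm as planned. I'll start the arc now.

Request:
move_arm(
  gripper=[0,0,0,0,0,0,0,0,0,0,0,0,0,0],
  dp=[
    [0.001,-0.001,0.02],
    [0.001,-0.001,0.034],
    [-0.002,-0.001,0.041],
    [-0.006,-0.001,0.044],
    [-0.01,-0.001,0.047],
    [-0.013,-0.001,0.05],
    [-0.02,-0.001,0.0575],
    [-0.025,-0.001,0.065],
    [-0.03,-0.001,0.073],
    [-0.034,-0.001,0.082],
    [-0.037,-0.001,0.091],
    [-0.039,-0.001,0.1],
    [-0.04,-0.001,0.103],
    [-0.04,-0.001,0.105],
  ],
  roll=[0,0,0,0,0,0,0,0,0,0,0,0,0,0],
)

```text
clock: 7.33
tcp_pos: [0.5489, 0.2482, 0.0545]
ee_rot: [-3.127, 0.28, -0.003]
ft_force: [-7.3, -2.7, 22.0]
opening: 0.0003
```

```bash
python3 - <<'E'
from h import *
s=observe();print(s['clock'],s['tcp_pos'],s['ft_force'],rel(tub(-.029,0,.088-.042)))
c=read_camera('scene')
cv2.imwrite('pics/z9.png',cv2.resize(c['color'][150:280,340:440,::-1],None,fx=4.5,fy=4.5,interpolation=cv2.INTER_CUBIC))
z=c['range_z'];inv=Ro.from_euler('z',yaw).as_matrix()
v,u=np.mgrid[0:480,0:640]
P=np.stack([(u-c['cx'])/c['fx']*z,(v-c['cy'])/c['fy']*z,z],-1);T=((P-np.array(c['t']))@np.array(c['R'])-ctr)@inv
for a in (-40,-20,0,20,40):
    k=(abs(T[...,0]*1000-a)<8)&(abs(T[...,1])<.05)&(T[...,2]>.07)&(T[...,2]<.13);print(a,np.median(T[k][:,2]))
E
```

```text
7.3333 [0.54885347 0.24817098 0.05449337] [-7.27066299 -2.67401742 21.96011294] [-0.0022  0.0015  0.0085]
-40 0.0946967953904154
-20 0.09478296587306285
0 0.09227043126598904
20 0.09070155955061927
40 0.08906027865047472
```

View pics/z9.png

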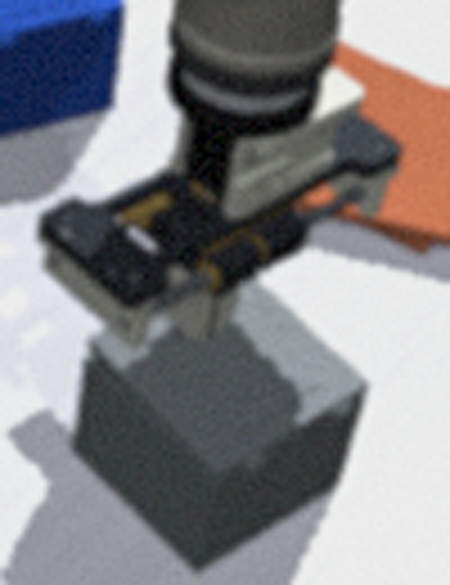

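Request:
move_arm(
  gripper=[0,0],
  dp=[
    [0,0,0],
    [0,0,0],
  ],
  roll=[0,0],
)

```text
clock: 7.55
tcp_pos: [0.5488, 0.2481, 0.0549]
ee_rot: [-3.127, 0.28, -0.003]
ft_force: [-1.8, -0.3, 6.9]
opening: 0.0003
```

```bash
python3 - <<'E'
from h import *
c=read_camera('wrist');save('w10',c);s=observe();print(s['clock'],s['tcp_pos'],s['ft_force'],s['ft_torque'],(s['tcp_pos']-ctr)@Ro.from_euler('z',yaw).as_matrix())
E
```

```text
7.6 [0.54880719 0.24815375 0.05489802] [-2.81419159 -0.74233759  6.83942903] [6.40839433e-05 4.80265216e-01 2.98790710e-02] [-0.02686855  0.00141878  0.05489802]
```

View pics/w10.png

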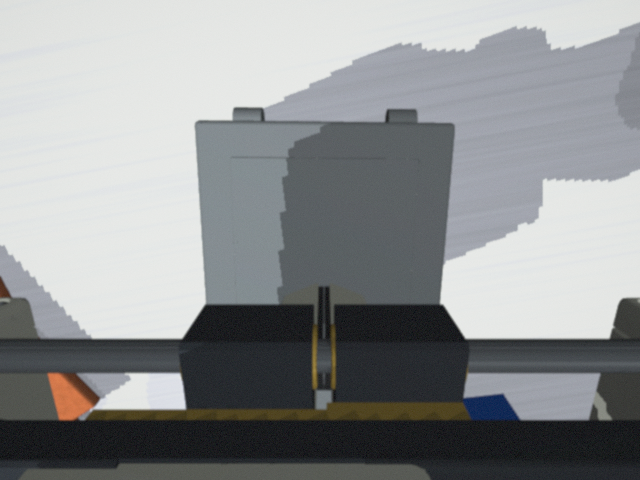

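The force has settled to 7 N, as expected in the snap zone, with the lid at about 0.06 rad. I'll push the remaining millimetres slowly.

Request:
move_arm(
  gripper=[0,0,0,0,0,0,0],
  dp=[
    [-0.001,0,0.002],
    [-0.001,0,0.004],
    [-0.001,0,0.006],
    [-0.001,0,0.008],
    [-0.001,0,0.009],
    [-0.001,0,0.01],
    [-0.001,0,0.01],
  ],
  roll=[0,0,0,0,0,0,0],
)

```text
clock: 8.18
tcp_pos: [0.5484, 0.2485, 0.0464]
ee_rot: [-3.126, 0.28, -0.005]
ft_force: [-4.7, -1.2, 15.5]
opening: 0.0005
```

```bash
cat >> h.py <<'E'
def heights(n='scene'):
    c=read_camera(n);z=c['range_z'];inv=Ro.from_euler('z',yaw).as_matrix()
    v,u=np.mgrid[0:480,0:640]
    P=np.stack([(u-c['cx'])/c['fx']*z,(v-c['cy'])/c['fy']*z,z],-1);T=((P-np.array(c['t']))@np.array(c['R'])-ctr)@inv
    for a in (-45,-30,-15,0,20,40):
        k=(abs(T[...,0]*1000-a)<6)&(abs(T[...,1])<.05)&(T[...,2]>.07)&(T[...,2]<.13)&(z>0);print(a,np.median(T[k][:,2]).round(4),k.sum())
    return c
E
python3 - <<'E'
from h import *
heights();s=observe();print(s['tcp_pos'],s['ft_force'])
E
```

```text
-45 0.084 32
-30 0.0859 87
-15 0.0883 226
0 0.0869 135
20 0.0874 145
40 0.0874 159
[0.54834669 0.24847962 0.04642665] [-4.82543427 -1.95075153 15.72271436]
```

The lid is flat and the force is up to 16 N against the stop. I'll lift off slowly and see whether it holds.

Request:
move_arm(
  gripper=[0,0,0,0,0,0,0,0,0,0,0,0],
  dp=[
    [0,0,0.002],
    [0,0,0.002],
    [0,0,-0.003],
    [0,0,-0.008],
    [0,0,-0.013],
    [0,0,-0.02],
    [0,0,-0.04],
    [0,0,-0.07],
    [0,0,-0.1],
    [0,0,-0.13],
    [0,0,-0.15],
    [0,0,-0.15],
  ],
  roll=[0,0,0,0,0,0,0,0,0,0,0,0],
)

```text
clock: 9.23
tcp_pos: [0.5501, 0.2488, 0.2017]
ee_rot: [-3.123, 0.279, -0.018]
ft_force: [0.4, 0.6, 0.5]
opening: 0.0006
```

```bash
python3 - <<'E'
from h import *
c=heights();save('s11',c);save('t11',read_camera('top'));s=observe();print(s['clock'],s['tcp_pos'],s['ft_force'])
E
```

```text
-45 0.089 137
-30 0.0894 145
-15 0.0891 140
0 0.089 152
20 0.0885 151
40 0.0881 161
9.3333 [0.54802154 0.24813006 0.1968827 ] [ 0.12870519  0.21262228 -0.53759686]
```

View pics/s11.png

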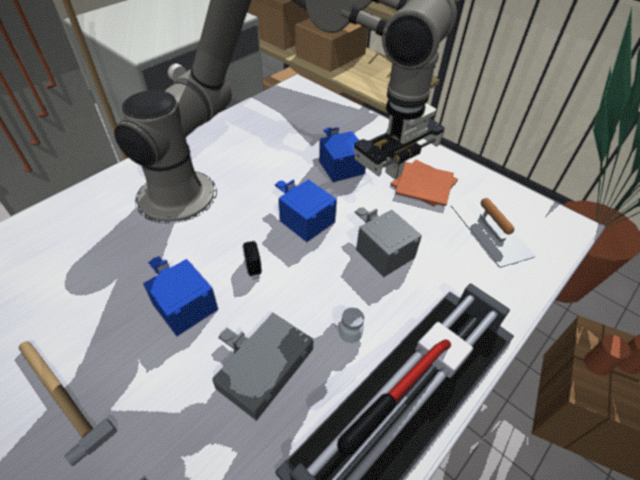

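The picture shows the tub lid shut at (388,240) with the hook over it, the case shut at (263,365), and the gripper clear above. I'll let the arm settle, check once more and hand in.

Request:
move_arm(
  gripper=[0,0,0,0,0,0],
  dp=[
    [0,0,0],
    [0,0,0],
    [0,0,0],
    [0,0,0],
    [0,0,0],
    [0,0,0],
  ],
  roll=[0,0,0,0,0,0],
)

```text
clock: 9.83
tcp_pos: [0.5479, 0.2481, 0.1965]
ee_rot: [-3.126, 0.28, -0.006]
ft_force: [0.1, -0.0, -0.2]
opening: 0.0005
```

```bash
python3 - <<'E'
from h import *
heights();c=read_camera('top');print('case top z',[world(c,u,v)[2].round(3) for u,v in((400,190),(420,205),(445,185),(420,185),(445,205))])
s=observe();print(s['clock'],s['tcp_pos'],s['ft_force'],abs(s['joint_vel']).max());print(finish_job())
E
```

```text
-45 0.0885 134
-30 0.0895 143
-15 0.0892 148
0 0.0889 146
20 0.0889 150
40 0.0882 162
case top z [np.float64(0.054), np.float64(0.053), np.float64(0.052), np.float64(0.054), np.float64(0.053)]
9.9333 [0.54797458 0.24809    0.19672615] [ 0.9579109   0.17956716 -0.14192544] 0.0032607716068366564
the job is handed in; nothing more can be done
None
```

The tub's catch works: I pressed its thumb latch, the lid sprang fully open (measured about 0.91 rad), and I pushed it down until it snapped shut. I handed the job in at about 9.9 s.

**Last checks:**
- **Tub lid:** it stayed flat at 88–89 mm (within about 0.01 rad of shut) for more than half a second after I let go.
- **Long low case:** its top measured 52–54 mm against the nominal 50 mm, flat across all five points. I took it as shut; it was never touched.
- **Robot:** the gripper is clear of everything, with wrist force readings around zero. The highest reading I saw was 22 N, briefly, while closing the lid.

**One disagreement:** the real fingertips end about 42 mm short of the reported TCP. My first two presses therefore stopped above the button without touching it. I measured the offset in the range images and corrected for it in the later moves.

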